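# Load two angle brackets into the gravity chute

## Task

Load the two narrow angle brackets into the sloping chute so that both lie the same way: foot flat on the chute floor, free end of the foot downhill and the upright leg at the uphill end. Both must finish one behind the other at the bottom, the first one against the end stop and the second one close up behind it. Leave the wide bracket where it is; it does not fit the chute.

Things in the scene. Friction and masses are not known exactly. Their poses are not given: they have to be found in the camera images.
- chute: Gravity chute fixed on the bench: straight open-topped aluminium channel on a wooden stand, sloping 26 degrees down to its closed low end, which faces roughly to the robot. Inside 300 mm long, 54 wide; side walls 3 thick, 14 high. Origin: under its middle, on the bench; x level, to the high end. Slippery: a bracket let go on it slides down by itself to the stop or the next bracket.
- chute_stop (a point): Foot of the stop plate (20 mm high) across the chute's low end: a point on the channel floor, mid width, at the plate's inner face, 39 mm above the bench. x points uphill along the sloping floor (the open high end is at x = 300 mm, 171 mm above the bench), y across the channel, z square to the floor, upwards.
- bracket_1: Steel angle bracket (L shape), 36 mm wide, lying on its foot: a plate 70 mm long, 6 thick; at its heel end an upright leg 8 mm thick, 45 high, full width. Origin: centre of the foot's underside. x points from heel to free end (toe), z up; the upright leg spans x = -35 to -27 mm. About 0.12 kg; to be loaded. The two narrow ones are alike, any order.
- bracket_2: Steel angle bracket (L shape), 36 mm wide, lying on its foot: a plate 70 mm long, 6 thick; at its heel end an upright leg 8 mm thick, 45 high, full width. Origin: centre of the foot's underside. x points from heel to free end (toe), z up; the upright leg spans x = -35 to -27 mm. About 0.12 kg; to be loaded. The two narrow ones are alike, any order.
- wide_bracket: Steel angle bracket (L shape), 64 mm wide, lying on its foot: a plate 70 mm long, 6 thick; at its heel end an upright leg 8 mm thick, 45 high, full width. Origin: centre of the foot's underside. x points from heel to free end (toe), z up; the upright leg spans x = -35 to -27 mm. Two rows of screw holes. Too wide for the chute; must stay where it is.
Not all that is in view belongs to the job. Leave any green, purple or red look-alike of the bracket_1 alone.

How it is judged:
By the outcome, as a careful person would: the job done as asked, in the order asked, and still so for the second after the job is handed in, with the robot touching nothing.
It also fails if it takes over 64 s, if anything falls off the work surface, if the arm or the gripper's body presses on something with over 40 N, if the wrist force passes 120 N, or if a joint passes its speed limit or range.

## Robot

A 6-joint arm with a two-finger parallel gripper is mounted at the origin on a cart in front of the work surface, level with it; the furniture and walls round the work are solid. World frame = base frame: x ahead of the robot, y to its left, z up, the work surface at z = 0. Lengths are in m, angles in degrees, forces in N, time in s.
With the tool pointing down it reaches from about 0.325 to 0.9 m from the base axis. Payload 3.5 kg.
Tool frame: the origin (TCP) lies midway between the tips of the shut fingers; the grasp point (between the pads) lies 19 mm behind it; z points along the fingers, y is the line along which they close (so a half turn about z gives the same grasp; the last joint's range is limited). The gripper opens to 85 mm and grips with 20 to 120 N. Pads are 22 mm wide; open, the fingers measure 114 mm over their backs; the gripper's body (76 mm by 85 mm) begins 54 mm behind the grasp point. The pads swing forward as they close: fully open they stand 13 mm farther back than shut.
Start: joints at [-79.779, 15.837, -1.513, 72.651, 0, 84.076], TCP at [0.174, -0.6, 0.231] pointing down, gripper open.
Joint ranges: [-178.77, 178.77], [-48.84, 107.48], [-61.69, 71.31], [-111.58, 123.2], [-90, 87.43], [-180, 180]. Speed limits (degrees/s): [147.25, 147.25, 180, 180, 180, 180].

## Interface

Orientations are given as a 3x3 rotation matrix whose columns are the frame's x, y, z axes.
In Python, from plant import ctrl gives the robot as it stands.
- The arm moves only by the tool step_arm, never from a script. Its argument "commands" is a list of rows, each an object of numbers: "x", "y", "z": the shift along the tool's x, y, z in m; "yaw": the turn about the tool's z in rad. A call has exactly 10 rows; each row shifts and turns the commanded pose from where the row before left it, along the tool's axes as they then stand; what a row does not reach is not made up. A row lasts 1/10 s, in which the tool goes at most 50 mm and 8.59 degrees, less where a joint would pass 70% of its speed; a pose out of reach is approached as far as the arm can. A call is refused whole if a number of a shift passes 0.05 or a number of a turn 0.15, either way. A call with a gripper value outside its range is refused whole. "hand" is the finger opening in m, from 0 to 0.0854, set as the call begins (left out, the last holds). The fingers move at their own pace and stop on an object; the grip force is fixed at half the most. Time passes only in rows, so rows that do not move let the fingers close, or fill a call up. It gives the time, the measured TCP pose, the force, the opening and the grip force at its end, in the units of the state.
- ctrl.sense(): the state, without advancing time (a new reading comes with each control period).
- ctrl.capture(name): name is "scene" or "top" or "wrist"; returns a dict with "pixels" (420x560x3 uint8, red, green, blue), "K" (3x3 intrinsics, pixels), "extrinsics" (4x4, takes a point from camera to world coordinates); the wrist camera has in their place "mount" (4x4, takes a point from camera to tool coordinates, whose origin is the TCP and whose axes are the flange's). Camera axes: x right, y down, z forward; pixel columns grow to the right and rows downward; lengths in m; the calibration is good to about 2 mm. A picture is of the moment at which its call begins: read the wrist's pose just before it. There is no depth.
- ctrl.sign_off(): hands the job in; it is judged then, once.
Trained networks look in a picture, given as the dict that the camera call returned (one of the last four; its "shot" number tells which), for a name from the list of things; names that differ only in an ending like _2 or _b are one class to them, and where a whole thing is asked for, a point or a joint stands for the part that bears it (a point fixed in the world has none). Each returns a list of dicts, best first, with "score" (0 to 1); they miss things now and then, are a little off and sometimes report something else, mostly with a low value. They report only what shows in the picture. A call takes as long as a camera call. They do not tell look-alikes from the thing itself.
- ctrl.silhouettes(query, picture): "region" (420x560 bool, what is visible of it) and "at" ([row, column] in pixels, amid what is visible of it).
The state is a dict: "time_s": time; "joints": joint angles; "dq": joint speeds; "tau": joint torques, N m; "position": TCP position; "orientation": TCP orientation; "wrist_force": force on the tool from outside, world axes, zero at the start; "ft_torque": the same for the moment, N m; "width": opening from 0.0 (shut) to 1.0 (fully open); "grip_force": force on a finger pad.
Only numpy, scipy, OpenCV 4.12 (cv2) and the standard library are available. Lean on these libraries where they do the work, as an engineer would, in place of code of your own. Each camera call takes 0.05 s, during which the arm holds its last target. There are 200 camera calls.

## Working session

There is one attempt and no reset: what is moved stays moved. The work goes in short steps, Python scripts to look and compute and a tool call to move; the robot and the scene stay as the last step left them, time stands still between calls to the robot, and variables do not carry over. Pictures are saved under pics/ and viewed, at most 10 in all, crops included, and the job is handed in when it is done.

Besides the shell and the picture viewer there is one more tool, called by a JSON object that holds its "api" and its "payload", one argument or row to a line. step_arm: Moves the arm, as the interface text tells. Its arguments: {"type":"object","properties":{"commands":{"type":"array","items":{"type":"object","properties":{"x":{"type":"number"},"y":{"type":"number"},"z":{"type":"number"},"yaw":{"type":"number"}}}},"hand":{"type":"number"}},"required":["commands"]}

```bash
mkdir -p pics; ls
cat > h.py <<'E'
import numpy as np,cv2,pickle
from plant import ctrl
def snap(name,f):
    s=ctrl.sense(); p=ctrl.capture(name); cv2.imwrite('pics/'+f+'.png',p['pixels'][:,:,::-1])
    p['state']=s; pickle.dump(p,open('pics/'+f+'.pkl','wb')); return p
def load(f): return pickle.load(open('pics/'+f+'.pkl','rb'))
def E(p):
    if 'extrinsics' in p: return np.array(p['extrinsics'])
    T=np.eye(4);T[:3,:3]=p['state']['orientation'];T[:3,3]=p['state']['position'];return T@np.array(p['mount'])
def ray(p,uv):
    T=E(p);d=T[:3,:3]@np.linalg.inv(p['K'])@[uv[0],uv[1],1];return T[:3,3],d
def onz(p,uv,z):
    o,d=ray(p,uv);return o+d*(z-o[2])/d[2]
def proj(p,X):
    T=np.linalg.inv(E(p));X=np.atleast_2d(X);c=(T[:3,:3]@X.T).T+T[:3,3];q=(np.array(p['K'])@c.T).T;return q[:,:2]/q[:,2:]
E
python3 - <<'E'
from h import *
a=snap('scene','s0');b=snap('top','t0')
for n,p in(('scene',a),('top',b)):
    print(n,E(p).round(3).tolist(),np.array(p['K']).round(1).tolist())
    for q in('bracket_1','wide_bracket','chute'):
        for r in ctrl.silhouettes(q,p): print(q,round(r['score'],2),r['at'],r['region'].sum())
print(ctrl.sense())
E
```

```text
pics
scene [[-0.686, -0.55, 0.476, 0.119], [-0.727, 0.502, -0.467, 0.393], [0.018, -0.667, -0.745, 0.762], [0.0, 0.0, 0.0, 1.0]] [[470.7, 0.0, 283.5], [0.0, 470.7, 214.9], [0.0, 0.0, 1.0]]
bracket_1 0.94 [222.4, 371.4] 659
bracket_1 0.89 [266.3, 341.6] 592
bracket_1 0.83 [235.6, 288.1] 714
bracket_1 0.79 [189.0, 319.3] 461
bracket_1 0.71 [235.1, 185.5] 178
wide_bracket 0.86 [185.4, 392.6] 770
chute 0.69 [306.8, 211.6] 12174
top [[0.023, -0.992, 0.128, 0.43], [-0.999, -0.026, -0.02, -0.035], [0.023, -0.127, -0.992, 0.887], [0.0, 0.0, 0.0, 1.0]] [[405.2, 0.0, 285.1], [0.0, 405.2, 219.4], [0.0, 0.0, 1.0]]
bracket_1 0.89 [195.6, 347.9] 543
bracket_1 0.8 [270.5, 295.4] 570
bracket_1 0.65 [214.2, 285.7] 523
bracket_1 0.63 [260.4, 353.3] 605
bracket_1 0.58 [138.1, 206.8] 594
wide_bracket 0.59 [242.2, 408.1] 944
chute 0.86 [227.4, 172.4] 7792
{'time_s': 0.4, 'joints': array([-7.97787784e+01,  1.58452327e+01, -1.52339794e+00,  7.26518601e+01,
        3.31701689e-04,  8.40745846e+01]), 'dq': array([-0.1012646 , -0.06270828,  0.082055  ,  0.04625136, -0.03310938,
        0.00936526]), 'tau': array([-1.15417279e-04, -4.44861889e+01,  2.95033926e+01,  5.67301133e-03,
       -8.64916569e-05,  1.67598266e-06]), 'position': array([ 0.1737727 , -0.6002461 ,  0.23113026]), 'orientation': array([[ 9.60553112e-01,  2.78096595e-01, -5.77639564e-05],
       [ 2.78096598e-01, -9.60553048e-01,  3.52982737e-04],
       [ 4.26779529e-05, -3.55122626e-04, -9.99999936e-01]]), 'wrist_force': array([-0.22052044,  0.22170138, -1.25469409]), 'ft_torque': array([-0.02319383,  0.01604068, -0.02205859]), 'grip_force': 0.0, 'width': 1.0033345969933916}
```

View pics/s0.png

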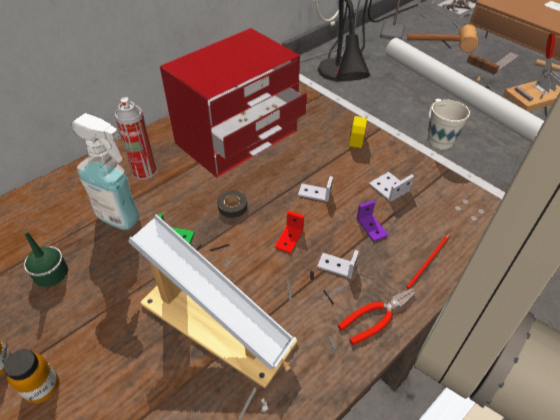

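View pics/t0.png

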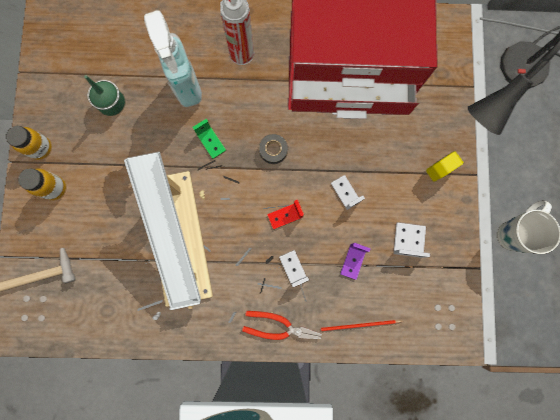

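The scene view shows five narrow brackets: grey (317,190), grey (337,266), red (290,232), purple (371,222) and green (180,237). The wide grey one is at (392,186).

In the top view the grey narrow ones are at (347,191) and (294,268). These are the two to load, because they are plain steel and have one row of holes. The wide one, at (410,239), has two rows. Next I fit poses and confirm in a crop.

```bash
cat > fit.py <<'E'
from h import *
from scipy.optimize import minimize
L=lambda w:[np.array([[x,y,z] for x in(-35,35) for y in(-w/2,w/2) for z in(0,6)])/1e3, np.array([[x,y,z] for x in(-35,-27) for y in(-w/2,w/2) for z in(0,45)])/1e3]
S,C=np.sin(np.radians(26)),np.cos(np.radians(26))
def chl(s,y,n): return [s*C-n*S,y,.039+s*S+n*C]   # from stop point, metres, in chute heading
CH=[np.array([chl(s,y,n) for s in(-.003,.3) for y in(-.03,.03) for n in(-.003,.014)]),np.array([chl(s,y,n) for s in(-.003,0) for y in(-.03,.03) for n in(-.003,.020)])]
def place(parts,v):
    c,s=np.cos(v[2]),np.sin(v[2]);R=np.array([[c,-s,0],[s,c,0],[0,0,1]])
    return [q@R.T+[v[0],v[1],v[3] if len(v)>3 else 0] for q in parts]
def hulls(p,parts): return [cv2.convexHull(proj(p,q).astype(np.float32)) for q in parts]
def mask(p,parts):
    m=np.zeros((420,560),np.uint8)
    for h in hulls(p,parts): cv2.fillConvexPoly(m,np.round(h*16).astype(np.int32),255,cv2.LINE_AA,4)
    return m/255.
def cost(v,parts,views):
    t=0
    for p,reg in views:
        m=mask(p,place(parts,v)); t+=np.abs(m-reg).sum()/(reg.sum()+1)
    return t
def fit(v0,parts,views,d=(.01,.01,.15)):
    best=None
    v0=np.array(v0,float)
    for k in range(3):
        sim=np.vstack([v0]+[v0+np.eye(3)[i]*d[i]*(-1)**k for i in range(3)])
        r=minimize(cost,v0,args=(parts,views),method='Nelder-Mead',options=dict(initial_simplex=sim,xatol=1e-5,fatol=1e-4))
        if best is None or r.fun<best.fun: best=r
        v0=best.x
    return best
E
cat > m0.py <<'E'
from fit import *
a=snap('scene','s1');b=snap('top','t1')
A=ctrl.silhouettes('bracket_1',a);B=ctrl.silhouettes('bracket_1',b)
near=lambda L,rc:min(L,key=lambda r:np.hypot(*(np.array(r['at'])-rc)))['region'].astype(float)
out={}
for n,ra,rb in(('far',(189,319),(195,348)),('near',(266,341),(270,295))):
    va=near(A,ra);vb=near(B,rb); c=onz(b,(rb[1],rb[0]),.01)
    rs=[fit([c[0],c[1],t],L(36),[(a,va),(b,vb)]) for t in np.radians([0,30,60,-30,180])]
    r=min(rs,key=lambda r:r.fun); out[n]=r.x; print(n,r.x[:2].round(4),np.degrees(r.x[2]).round(1),round(r.fun,3))
views=[]
for p in(a,b):
    reg=ctrl.silhouettes('chute',p)[0]['region'].astype(np.uint8)
    reg=cv2.dilate(reg,np.ones((5,5)))
    hsv=cv2.cvtColor(p['pixels'],cv2.COLOR_RGB2HSV)
    m=((hsv[...,1]<60)&(hsv[...,2]>70)&(reg>0)).astype(np.uint8); m=cv2.morphologyEx(m,cv2.MORPH_CLOSE,np.ones((7,7)))
    n,l,st,_=cv2.connectedComponentsWithStats(m);m=(l==1+np.argmax(st[1:,4]));views.append((p,m.astype(float)))
c=onz(b,(183,300),.05)
r=fit([c[0],c[1],np.radians(14)],CH,views,(.02,.02,.1));out['ch']=r.x;print('chute stop',r.x[:2].round(4),np.degrees(r.x[2]).round(2),round(r.fun,3))
pickle.dump(out,open('fit.pkl','wb'))
ims=[]
for p,(x0,y0,x1,y1) in((a,(125,170,405,380)),(b,(115,140,395,350))):
    im=cv2.resize(p['pixels'][:,:,::-1],None,fx=1.4*2/1,fy=2.8)
    for k,parts in(('far',L(36)),('near',L(36)),('ch',CH)):
        for h in hulls(p,place(parts,out[k])): cv2.polylines(im,[np.round((h+.5)*2.8*16).astype(np.int32)],True,(255,255,0) ,1,cv2.LINE_AA,4)
    ims.append(im[int(y0*2.8):int(y1*2.8),int(x0*2.8):int(x1*2.8)])
cv2.imwrite('pics/c1.png',ims[0]);cv2.imwrite('pics/c2.png',ims[1])
E
python3 m0.py
```

```text
far [ 0.6092 -0.185 ] 32.3 0.339
near [ 0.4381 -0.0718] 26.7 0.369
chute stop [0.3694 0.1512] 13.11 0.1
```

View pics/c1.png

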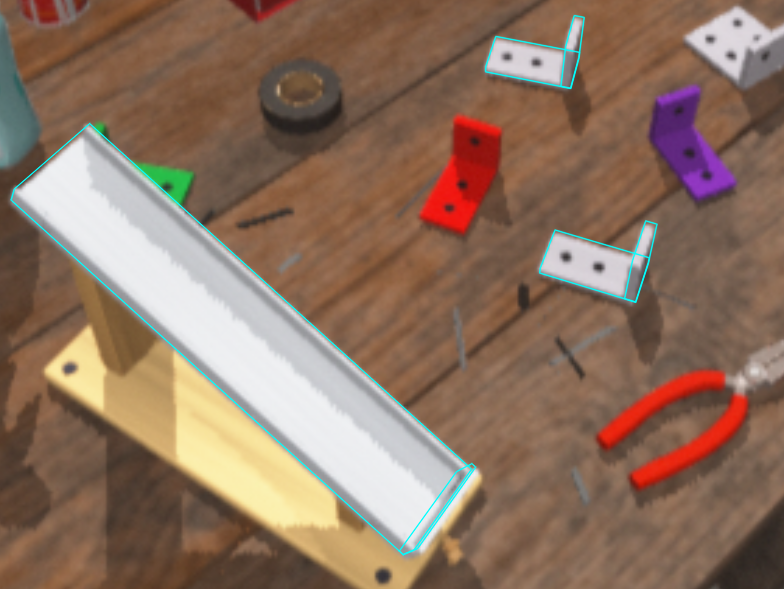

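View pics/c2.png

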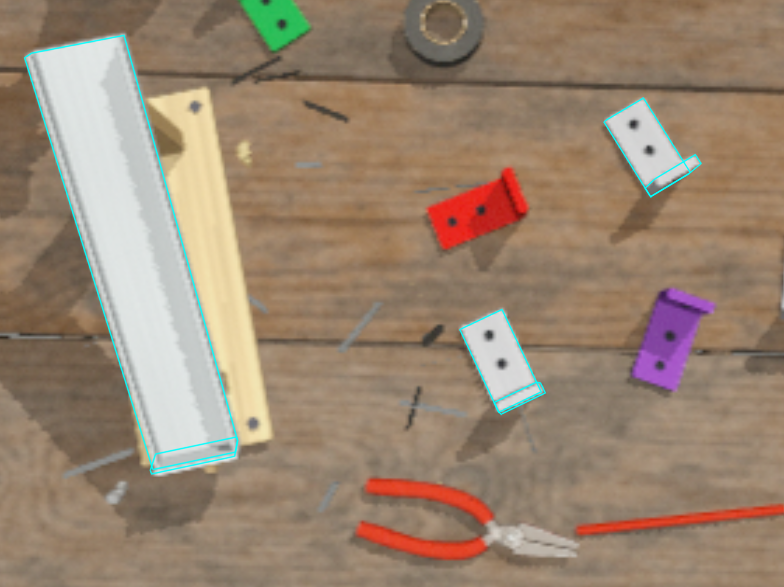

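The crops confirm it. The cyan outlines sit on the two grey narrow brackets, each on its foot with two holes in one row and the leg on the robot side, and on the chute. Next is the planner and the move to the near bracket.

```bash
cat > plan.py <<'E'
from h import *
import sys,json
# usage: plan.py "x y z xaz n" ... ; rows in the tool frame, from the sensed pose
s=ctrl.sense();P=np.array(s['position']);R=np.array(s['orientation']);az=np.arctan2(R[1,0],R[0,0])
print('at',P.round(4),np.degrees(az).round(2),'t',s['time_s'],'w',round(s['width'],3),'F',s['wrist_force'].round(1),'g',round(s['grip_force'],1))
rows=[]
for a in sys.argv[1:]:
    x,y,z,t,n=map(float,a.split());n=int(n);T=np.array([x,y,z]);da=(np.radians(t)-az)
    if len(sys.argv)==2 or True: da=(da+np.pi)%(2*np.pi)-np.pi
    for k in range(n,0,-1):
        d=(T-P)/k; X=np.array([np.cos(az),np.sin(az)]);Y=np.array([np.sin(az),-np.cos(az)])
        m=np.round([d[:2]@X,d[:2]@Y,-d[2]],3);w=round(-da/k,3)
        P=P+np.r_[X*m[0]+Y*m[1],-m[2]];az-=w;da+=w
        rows.append(dict(x=m[0],y=m[1],z=m[2],yaw=w))
while len(rows)%10: rows.append(dict(x=0,y=0,z=0,yaw=0))
for i in range(0,len(rows),10): print(json.dumps(rows[i:i+10]))
E
python3 plan.py "0.4104 -0.0857 0.15 116.7 16" "0.4104 -0.0857 0.06 116.7 4"
```

```text
at [ 0.1738 -0.6004  0.2313] 16.14 t 0.7 w 1.002 F [0.8 0.1 0.1] g 0.0
[{"x": 0.023, "y": -0.027, "z": 0.005, "yaw": -0.11}, {"x": 0.026, "y": -0.024, "z": 0.005, "yaw": -0.11}, {"x": 0.028, "y": -0.021, "z": 0.005, "yaw": -0.11}, {"x": 0.031, "y": -0.018, "z": 0.005, "yaw": -0.11}, {"x": 0.032, "y": -0.014, "z": 0.005, "yaw": -0.11}, {"x": 0.034, "y": -0.011, "z": 0.005, "yaw": -0.11}, {"x": 0.035, "y": -0.007, "z": 0.005, "yaw": -0.11}, {"x": 0.035, "y": -0.003, "z": 0.005, "yaw": -0.109}, {"x": 0.035, "y": 0.001, "z": 0.005, "yaw": -0.11}, {"x": 0.035, "y": 0.005, "z": 0.005, "yaw": -0.109}]
[{"x": 0.034, "y": 0.008, "z": 0.005, "yaw": -0.11}, {"x": 0.033, "y": 0.012, "z": 0.005, "yaw": -0.109}, {"x": 0.032, "y": 0.016, "z": 0.005, "yaw": -0.11}, {"x": 0.03, "y": 0.019, "z": 0.005, "yaw": -0.109}, {"x": 0.028, "y": 0.022, "z": 0.006, "yaw": -0.11}, {"x": 0.025, "y": 0.026, "z": 0.005, "yaw": -0.109}, {"x": 0.0, "y": -0.0, "z": 0.023, "yaw": -0.0}, {"x": 0.0, "y": -0.0, "z": 0.022, "yaw": -0.0}, {"x": 0.0, "y": -0.0, "z": 0.023, "yaw": -0.0}, {"x": 0.0, "y": -0.0, "z": 0.022, "yaw": -0.0}]
```

{"api": "step_arm", "payload": {
  "commands": [
    {"x": 0.023, "y": -0.027, "z": 0.005, "yaw": -0.11},
    {"x": 0.026, "y": -0.024, "z": 0.005, "yaw": -0.11},
    {"x": 0.028, "y": -0.021, "z": 0.005, "yaw": -0.11},
    {"x": 0.031, "y": -0.018, "z": 0.005, "yaw": -0.11},
    {"x": 0.032, "y": -0.014, "z": 0.005, "yaw": -0.11},
    {"x": 0.034, "y": -0.011, "z": 0.005, "yaw": -0.11},
    {"x": 0.035, "y": -0.007, "z": 0.005, "yaw": -0.11},
    {"x": 0.035, "y": -0.003, "z": 0.005, "yaw": -0.11},
    {"x": 0.035, "y": 0.001, "z": 0.005, "yaw": -0.11},
    {"x": 0.035, "y": 0.005, "z": 0.005, "yaw": -0.11}
  ],
  "hand": 0.05
}}

```text
time_s: 1.7
position: [0.3224, -0.2781, 0.1814]
orientation: [[0.184, 0.983, 0.001], [0.983, -0.184, -0.001], [-0.0, 0.001, -1.0]]
wrist_force: [0.1, 0.9, 0.6]
width: 0.584
grip_force: 0.0
```

{"api": "step_arm", "payload": {
  "commands": [
    {"x": 0.034, "y": 0.008, "z": 0.005, "yaw": -0.11},
    {"x": 0.033, "y": 0.012, "z": 0.005, "yaw": -0.11},
    {"x": 0.032, "y": 0.016, "z": 0.005, "yaw": -0.11},
    {"x": 0.03, "y": 0.019, "z": 0.005, "yaw": -0.11},
    {"x": 0.028, "y": 0.022, "z": 0.006, "yaw": -0.11},
    {"x": 0.025, "y": 0.026, "z": 0.005, "yaw": -0.11},
    {"x": 0, "y": 0, "z": 0.012, "yaw": 0},
    {"x": 0, "y": 0, "z": 0.012, "yaw": 0},
    {"x": 0, "y": 0, "z": 0.012, "yaw": 0},
    {"x": 0, "y": 0, "z": 0.012, "yaw": 0}
  ]
}}

```text
time_s: 2.7
position: [0.4095, -0.0863, 0.1012]
orientation: [[-0.452, 0.892, -0.001], [0.892, 0.452, -0.0], [0.0, -0.001, -1.0]]
wrist_force: [-0.3, -0.4, -0.5]
width: 0.584
grip_force: 0.0
```

```bash
python3 plan.py "0.4104 -0.0857 0.06 116.7 3" "0.4104 -0.0857 0.018 116.7 5"; python3 -c "
from fit import *
p=snap('wrist','w1');o=pickle.load(open('fit.pkl','rb'))
im=cv2.resize(p['pixels'][:,:,::-1].copy(),None,fx=1,fy=1)
for h in hulls(p,place(L(36),o['near'])): cv2.polylines(im,[np.round(h*16).astype(np.int32)],True,(255,255,0),1,cv2.LINE_AA,4)
cv2.imwrite('pics/w1o.png',im)"
```

```text
at [ 0.4095 -0.0863  0.1012] 116.85 t 2.7 w 0.584 F [-0.3 -0.4 -0.5] g 0.0
[{"x": 0.0, "y": 0.0, "z": 0.014, "yaw": 0.001}, {"x": 0.0, "y": 0.001, "z": 0.014, "yaw": 0.001}, {"x": 0.0, "y": 0.0, "z": 0.013, "yaw": 0.001}, {"x": 0.0, "y": 0.0, "z": 0.008, "yaw": -0.0}, {"x": 0.0, "y": 0.0, "z": 0.009, "yaw": -0.0}, {"x": 0.0, "y": 0.0, "z": 0.008, "yaw": -0.0}, {"x": 0.0, "y": 0.0, "z": 0.009, "yaw": -0.0}, {"x": 0.0, "y": 0.0, "z": 0.008, "yaw": -0.0}, {"x": 0, "y": 0, "z": 0, "yaw": 0}, {"x": 0, "y": 0, "z": 0, "yaw": 0}]
```

View pics/w1o.png

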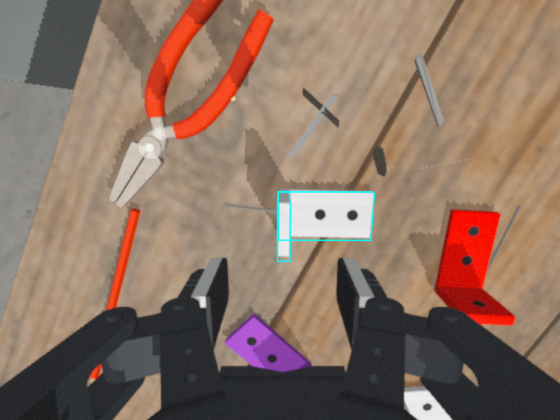

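The wrist view shows the grey bracket with its leg at (284,225), centred between the fingers at (215,280) and (350,280). The fitted outline matches it. Descending.

{"api": "step_arm", "payload": {
  "commands": [
    {"x": 0, "y": 0.001, "z": 0.014, "yaw": 0},
    {"x": 0, "y": 0, "z": 0.014, "yaw": 0},
    {"x": 0, "y": 0, "z": 0.013, "yaw": 0},
    {"x": 0, "y": 0, "z": 0.01, "yaw": 0},
    {"x": 0, "y": 0, "z": 0.01, "yaw": 0},
    {"x": 0, "y": 0, "z": 0.01, "yaw": 0},
    {"x": 0, "y": 0, "z": 0.01, "yaw": 0},
    {"x": 0, "y": 0, "z": 0.002, "yaw": 0},
    {"x": 0, "y": 0, "z": 0, "yaw": 0},
    {"x": 0, "y": 0, "z": 0, "yaw": 0}
  ]
}}

```text
time_s: 3.75
position: [0.4114, -0.0851, 0.0195]
orientation: [[-0.454, 0.891, 0.001], [0.891, 0.454, -0.0], [-0.0, 0.0, -1.0]]
wrist_force: [-0.7, 0.4, -0.5]
width: 0.589
grip_force: 0.0
```

{"api": "step_arm", "payload": {
  "commands": [
    {"z": 0},
    {"z": 0},
    {"z": 0},
    {"z": 0},
    {"z": 0},
    {"z": 0},
    {"z": 0},
    {"z": 0},
    {"z": 0},
    {"z": 0}
  ],
  "hand": 0
}}

```text
schema error: expected keys x, y, z, yaw
```

```bash
python3 plan.py "0.4104 -0.0857 0.22 116.7 5" "0.4399 0.10 0.22 200 12" "0.4399 0.1676 0.16 283.1 13"
```

```text
at [ 0.4114 -0.0851  0.0195] 117.0 t 3.75 w 0.589 F [-0.7  0.4 -0.5] g 0.0
[{"x": -0.0, "y": -0.0, "z": -0.04, "yaw": 0.001}, {"x": -0.0, "y": -0.0, "z": -0.04, "yaw": 0.001}, {"x": -0.0, "y": -0.0, "z": -0.04, "yaw": 0.001}, {"x": -0.0, "y": -0.001, "z": -0.04, "yaw": 0.001}, {"x": -0.0, "y": -0.0, "z": -0.04, "yaw": 0.001}, {"x": 0.013, "y": 0.009, "z": -0.0, "yaw": -0.121}, {"x": 0.011, "y": 0.011, "z": -0.0, "yaw": -0.121}, {"x": 0.01, "y": 0.012, "z": -0.0, "yaw": -0.121}, {"x": 0.009, "y": 0.013, "z": -0.0, "yaw": -0.121}, {"x": 0.007, "y": 0.014, "z": -0.0, "yaw": -0.121}]
[{"x": 0.005, "y": 0.015, "z": -0.0, "yaw": -0.121}, {"x": 0.004, "y": 0.015, "z": -0.0, "yaw": -0.121}, {"x": 0.002, "y": 0.016, "z": -0.0, "yaw": -0.121}, {"x": -0.0, "y": 0.015, "z": -0.0, "yaw": -0.121}, {"x": -0.002, "y": 0.015, "z": -0.0, "yaw": -0.122}, {"x": -0.005, "y": 0.015, "z": -0.0, "yaw": -0.121}, {"x": -0.006, "y": 0.015, "z": -0.0, "yaw": -0.122}, {"x": -0.002, "y": 0.005, "z": 0.005, "yaw": -0.112}, {"x": -0.002, "y": 0.005, "z": 0.005, "yaw": -0.112}, {"x": -0.003, "y": 0.004, "z": 0.005, "yaw": -0.111}]
[{"x": -0.003, "y": 0.004, "z": 0.004, "yaw": -0.112}, {"x": -0.004, "y": 0.004, "z": 0.005, "yaw": -0.111}, {"x": -0.004, "y": 0.003, "z": 0.004, "yaw": -0.112}, {"x": -0.004, "y": 0.003, "z": 0.005, "yaw": -0.111}, {"x": -0.005, "y": 0.002, "z": 0.004, "yaw": -0.112}, {"x": -0.005, "y": 0.002, "z": 0.005, "yaw": -0.111}, {"x": -0.005, "y": 0.001, "z": 0.004, "yaw": -0.112}, {"x": -0.005, "y": 0.0, "z": 0.005, "yaw": -0.111}, {"x": -0.005, "y": 0.0, "z": 0.004, "yaw": -0.112}, {"x": -0.005, "y": -0.001, "z": 0.005, "yaw": -0.111}]
```

{"api": "step_arm", "payload": {
  "commands": [
    {"x": 0, "y": 0, "z": 0, "yaw": 0},
    {"x": 0, "y": 0, "z": 0, "yaw": 0},
    {"x": 0, "y": 0, "z": 0, "yaw": 0},
    {"x": 0, "y": 0, "z": 0, "yaw": 0},
    {"x": 0, "y": 0, "z": 0, "yaw": 0},
    {"x": 0, "y": 0, "z": 0, "yaw": 0},
    {"x": 0, "y": 0, "z": 0, "yaw": 0},
    {"x": 0, "y": 0, "z": 0, "yaw": 0},
    {"x": 0, "y": 0, "z": 0, "yaw": 0},
    {"x": 0, "y": 0, "z": 0, "yaw": 0}
  ],
  "hand": 0
}}

```text
time_s: 4.75
position: [0.4116, -0.0852, 0.0198]
orientation: [[-0.454, 0.891, 0.001], [0.891, 0.454, -0.0], [-0.001, 0.001, -1.0]]
wrist_force: [-0.6, -0.1, 5.7]
width: 0.083
grip_force: 60.1
```

{"api": "step_arm", "payload": {
  "commands": [
    {"x": 0, "y": 0, "z": -0.04, "yaw": 0},
    {"x": 0, "y": 0, "z": -0.04, "yaw": 0},
    {"x": 0, "y": 0, "z": -0.04, "yaw": 0},
    {"x": 0, "y": -0.001, "z": -0.04, "yaw": 0},
    {"x": 0, "y": 0, "z": -0.04, "yaw": 0},
    {"x": 0.013, "y": 0.009, "z": 0, "yaw": -0.12},
    {"x": 0.011, "y": 0.011, "z": 0, "yaw": -0.12},
    {"x": 0.01, "y": 0.012, "z": 0, "yaw": -0.12},
    {"x": 0.009, "y": 0.013, "z": 0, "yaw": -0.12},
    {"x": 0.007, "y": 0.014, "z": 0, "yaw": -0.12}
  ]
}}

```text
time_s: 5.75
position: [0.4214, -0.0072, 0.2182]
orientation: [[-0.88, 0.475, -0.002], [0.475, 0.88, 0.0], [0.002, -0.001, -1.0]]
wrist_force: [0.9, -0.2, -1.3]
width: 0.081
grip_force: 59.3
```

{"api": "step_arm", "payload": {
  "commands": [
    {"x": 0.005, "y": 0.015, "z": 0, "yaw": -0.12},
    {"x": 0.004, "y": 0.015, "z": 0, "yaw": -0.12},
    {"x": 0.002, "y": 0.016, "z": 0, "yaw": -0.12},
    {"x": 0, "y": 0.015, "z": 0, "yaw": -0.12},
    {"x": -0.002, "y": 0.015, "z": 0, "yaw": -0.12},
    {"x": -0.005, "y": 0.015, "z": 0, "yaw": -0.12},
    {"x": -0.006, "y": 0.015, "z": 0, "yaw": -0.12},
    {"x": -0.002, "y": 0.005, "z": 0.005, "yaw": -0.11},
    {"x": -0.002, "y": 0.005, "z": 0.005, "yaw": -0.11},
    {"x": -0.003, "y": 0.004, "z": 0.005, "yaw": -0.11}
  ]
}}

```text
time_s: 6.75
position: [0.4388, 0.1161, 0.203]
orientation: [[-0.781, -0.625, -0.002], [-0.625, 0.781, -0.0], [0.002, 0.001, -1.0]]
wrist_force: [-0.4, 0.0, -1.5]
width: 0.079
grip_force: 59.3
```

{"api": "step_arm", "payload": {
  "commands": [
    {"x": -0.003, "y": 0.004, "z": 0.004, "yaw": -0.11},
    {"x": -0.004, "y": 0.004, "z": 0.005, "yaw": -0.11},
    {"x": -0.004, "y": 0.003, "z": 0.004, "yaw": -0.11},
    {"x": -0.004, "y": 0.003, "z": 0.005, "yaw": -0.11},
    {"x": -0.005, "y": 0.002, "z": 0.004, "yaw": -0.11},
    {"x": -0.005, "y": 0.002, "z": 0.005, "yaw": -0.11},
    {"x": -0.005, "y": 0.001, "z": 0.004, "yaw": -0.11},
    {"x": -0.005, "y": 0, "z": 0.005, "yaw": -0.11},
    {"x": -0.005, "y": 0, "z": 0.004, "yaw": -0.11},
    {"x": -0.005, "y": -0.001, "z": 0.005, "yaw": -0.11}
  ]
}}

```text
time_s: 7.75
position: [0.4404, 0.1674, 0.1581]
orientation: [[0.203, -0.979, -0.002], [-0.979, -0.203, -0.0], [-0.0, 0.002, -1.0]]
wrist_force: [-0.7, -0.0, -0.8]
width: 0.081
grip_force: 59.3
```

```bash
python3 plan.py "0.4399 0.1676 0.125 283.1 5" "0.4399 0.1676 0.101 283.1 4"
cat > look.py <<'E'
# held bracket: overlay predicted outline on the wrist/scene view
from fit import *
import sys
o=pickle.load(open('fit.pkl','rb'));nm=sys.argv[1];dz=float(sys.argv[2]);ims=[]
for c in('wrist','scene'):
    p=snap(c,nm+c);s=p['state'];R=s['orientation'];P=s['position']
    t=np.arctan2(-R[1,1],-R[0,1])+np.pi
    v=[P[0]+.031*np.cos(t),P[1]+.031*np.sin(t),t,P[2]-dz]
    im=p['pixels'][:,:,::-1].copy()
    for parts,vv in((L(36),v),(CH,o['ch'])):
        for h in hulls(p,place(parts,vv)): cv2.polylines(im,[np.round(h*16).astype(np.int32)],True,(255,255,0),1,cv2.LINE_AA,4)
    ims.append(im)
cv2.imwrite('pics/'+nm+'.png',np.hstack([cv2.resize(ims[0],(400,300)),cv2.resize(ims[1][150:400,100:433],(400,300))]))
print(np.degrees(t))
E
python3 look.py l1 .02
```

```text
at [0.4404 0.1674 0.1581] -78.31 t 7.75 w 0.081 F [-0.7 -0.  -0.8] g 59.3
[{"x": -0.0, "y": 0.0, "z": 0.007, "yaw": -0.005}, {"x": -0.0, "y": 0.0, "z": 0.007, "yaw": -0.005}, {"x": -0.0, "y": 0.0, "z": 0.006, "yaw": -0.005}, {"x": -0.0, "y": 0.0, "z": 0.007, "yaw": -0.005}, {"x": -0.0, "y": 0.0, "z": 0.006, "yaw": -0.005}, {"x": -0.0, "y": 0.0, "z": 0.006, "yaw": 0.0}, {"x": -0.0, "y": 0.0, "z": 0.006, "yaw": 0.0}, {"x": -0.0, "y": 0.0, "z": 0.006, "yaw": 0.0}, {"x": -0.0, "y": 0.0, "z": 0.006, "yaw": 0.0}, {"x": 0, "y": 0, "z": 0, "yaw": 0}]
191.86888130300773
```

View pics/l1.png

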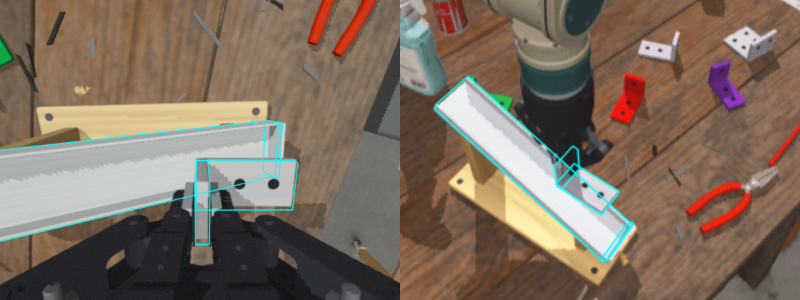

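The wrist view shows the bracket held as predicted: leg between the fingers at (203,200), toe downhill, above the chute near its stop. Lowering.

{"api": "step_arm", "payload": {
  "commands": [
    {"x": 0, "y": 0, "z": 0.007, "yaw": -0.005},
    {"x": 0, "y": 0, "z": 0.007, "yaw": -0.005},
    {"x": 0, "y": 0, "z": 0.007, "yaw": -0.005},
    {"x": 0, "y": 0, "z": 0.007, "yaw": -0.005},
    {"x": 0, "y": 0, "z": 0.006, "yaw": -0.005},
    {"x": 0, "y": 0, "z": 0.006, "yaw": 0},
    {"x": 0, "y": 0, "z": 0.006, "yaw": 0},
    {"x": 0, "y": 0, "z": 0.006, "yaw": 0},
    {"x": 0, "y": 0, "z": 0.006, "yaw": 0},
    {"x": 0, "y": 0, "z": 0, "yaw": 0}
  ]
}}

```text
time_s: 8.85
position: [0.4406, 0.1672, 0.1003]
orientation: [[0.223, -0.975, -0.002], [-0.975, -0.223, -0.0], [0.0, 0.002, -1.0]]
wrist_force: [-0.9, -0.1, -2.0]
width: 0.078
grip_force: 59.2
```

{"api": "step_arm", "payload": {
  "commands": [
    {"x": 0, "y": 0, "z": 0, "yaw": 0},
    {"x": 0, "y": 0, "z": 0, "yaw": 0},
    {"x": 0, "y": 0, "z": 0, "yaw": 0},
    {"x": 0, "y": 0, "z": 0, "yaw": 0},
    {"x": 0, "y": 0, "z": 0, "yaw": 0},
    {"x": 0, "y": 0, "z": 0, "yaw": 0},
    {"x": 0, "y": 0, "z": 0, "yaw": 0},
    {"x": 0, "y": 0, "z": 0, "yaw": 0},
    {"x": 0, "y": 0, "z": 0, "yaw": 0},
    {"x": 0, "y": 0, "z": 0, "yaw": 0}
  ],
  "hand": 0.035
}}

```text
time_s: 9.85
position: [0.4414, 0.1674, 0.1014]
orientation: [[0.223, -0.975, -0.0], [-0.975, -0.223, -0.0], [-0.0, 0.0, -1.0]]
wrist_force: [-1.3, -0.2, 1.6]
width: 0.415
grip_force: 0.7
```

{"api": "step_arm", "payload": {
  "commands": [
    {"x": 0, "y": 0, "z": -0.003, "yaw": 0},
    {"x": 0, "y": 0, "z": -0.005, "yaw": 0},
    {"x": 0, "y": 0, "z": -0.005, "yaw": 0},
    {"x": 0, "y": 0, "z": -0.01, "yaw": 0},
    {"x": 0, "y": 0, "z": -0.01, "yaw": 0},
    {"x": 0, "y": 0, "z": -0.01, "yaw": 0},
    {"x": 0, "y": 0, "z": -0.02, "yaw": 0},
    {"x": 0, "y": 0, "z": -0.02, "yaw": 0},
    {"x": 0, "y": 0, "z": -0.02, "yaw": 0},
    {"x": 0, "y": 0, "z": -0.02, "yaw": 0}
  ],
  "hand": 0.05
}}

```text
time_s: 10.85
position: [0.4416, 0.1675, 0.2261]
orientation: [[0.223, -0.975, 0.001], [-0.975, -0.223, 0.0], [-0.0, -0.001, -1.0]]
wrist_force: [0.8, 0.6, -0.3]
width: 0.592
grip_force: 0.0
```

```bash
cat > look2.py <<'E'
from fit import *
import sys
nm=sys.argv[1];ims=[]
for c in('wrist','scene'):
    p=snap(c,nm+c);ims.append(p['pixels'][:,:,::-1])
cv2.imwrite('pics/'+nm+'.png',np.hstack([cv2.resize(ims[0],(400,300)),cv2.resize(ims[1][200:380,120:320],(400,300))]))
E
python3 look2.py l2;python3 plan.py "0.44 0.1 0.23 200 12" "0.583 -0.2016 0.15 122.3 14" "0.583 -0.2016 0.10 122.3 4"
```

```text
at [0.444  0.168  0.2283] -77.14 t 10.95 w 0.583 F [0.3 0.4 0.1] g 0.0
[{"x": 0.005, "y": 0.002, "z": -0.0, "yaw": 0.121}, {"x": 0.006, "y": 0.001, "z": -0.0, "yaw": 0.12}, {"x": 0.006, "y": 0.0, "z": -0.0, "yaw": 0.121}, {"x": 0.006, "y": -0.0, "z": -0.0, "yaw": 0.12}, {"x": 0.005, "y": -0.001, "z": -0.0, "yaw": 0.121}, {"x": 0.005, "y": -0.002, "z": -0.0, "yaw": 0.12}, {"x": 0.005, "y": -0.003, "z": -0.0, "yaw": 0.121}, {"x": 0.005, "y": -0.003, "z": -0.0, "yaw": 0.12}, {"x": 0.004, "y": -0.004, "z": -0.0, "yaw": 0.121}, {"x": 0.004, "y": -0.004, "z": -0.001, "yaw": 0.12}]
[{"x": 0.004, "y": -0.004, "z": -0.0, "yaw": 0.121}, {"x": 0.003, "y": -0.005, "z": -0.001, "yaw": 0.12}, {"x": -0.002, "y": -0.024, "z": 0.006, "yaw": 0.097}, {"x": -0.005, "y": -0.023, "z": 0.006, "yaw": 0.097}, {"x": -0.007, "y": -0.023, "z": 0.006, "yaw": 0.097}, {"x": -0.009, "y": -0.022, "z": 0.006, "yaw": 0.097}, {"x": -0.011, "y": -0.021, "z": 0.006, "yaw": 0.097}, {"x": -0.013, "y": -0.02, "z": 0.006, "yaw": 0.097}, {"x": -0.015, "y": -0.019, "z": 0.006, "yaw": 0.097}, {"x": -0.017, "y": -0.017, "z": 0.005, "yaw": 0.097}]
[{"x": -0.018, "y": -0.015, "z": 0.006, "yaw": 0.097}, {"x": -0.02, "y": -0.014, "z": 0.005, "yaw": 0.097}, {"x": -0.021, "y": -0.012, "z": 0.006, "yaw": 0.097}, {"x": -0.022, "y": -0.009, "z": 0.005, "yaw": 0.096}, {"x": -0.022, "y": -0.008, "z": 0.006, "yaw": 0.097}, {"x": -0.023, "y": -0.005, "z": 0.005, "yaw": 0.096}, {"x": 0.0, "y": 0.0, "z": 0.013, "yaw": 0.0}, {"x": 0.0, "y": 0.0, "z": 0.012, "yaw": 0.0}, {"x": 0.0, "y": 0.0, "z": 0.013, "yaw": 0.0}, {"x": 0.0, "y": 0.0, "z": 0.012, "yaw": 0.0}]
```

View pics/l2.png

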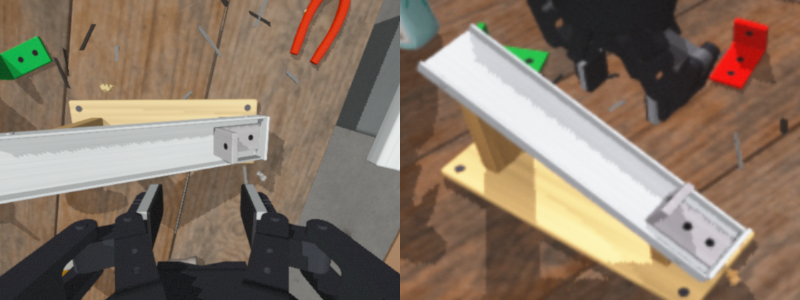

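Bracket one lies on its foot with its toe at the stop (scene crop (735,240)) and its leg uphill. Now the far bracket.

{"api": "step_arm", "payload": {
  "commands": [
    {"x": 0.005, "y": 0.002, "z": 0, "yaw": 0.12},
    {"x": 0.006, "y": 0.001, "z": 0, "yaw": 0.12},
    {"x": 0.006, "y": 0, "z": 0, "yaw": 0.12},
    {"x": 0.006, "y": 0, "z": 0, "yaw": 0.12},
    {"x": 0.005, "y": -0.001, "z": 0, "yaw": 0.12},
    {"x": 0.005, "y": -0.002, "z": 0, "yaw": 0.12},
    {"x": 0.005, "y": -0.003, "z": 0, "yaw": 0.12},
    {"x": 0.005, "y": -0.003, "z": 0, "yaw": 0.12},
    {"x": 0.004, "y": -0.004, "z": 0, "yaw": 0.12},
    {"x": 0.004, "y": -0.004, "z": 0, "yaw": 0.12}
  ]
}}

```text
time_s: 11.95
position: [0.4384, 0.1104, 0.2238]
orientation: [[-0.831, -0.557, -0.001], [-0.557, 0.831, -0.0], [0.001, 0.0, -1.0]]
wrist_force: [0.9, -0.6, 0.5]
width: 0.587
grip_force: 0.0
```

{"api": "step_arm", "payload": {
  "commands": [
    {"x": 0.004, "y": -0.004, "z": 0, "yaw": 0.12},
    {"x": 0.003, "y": -0.005, "z": 0, "yaw": 0.12},
    {"x": -0.002, "y": -0.024, "z": 0.006, "yaw": 0.097},
    {"x": -0.005, "y": -0.023, "z": 0.006, "yaw": 0.097},
    {"x": -0.007, "y": -0.023, "z": 0.006, "yaw": 0.097},
    {"x": -0.009, "y": -0.022, "z": 0.006, "yaw": 0.097},
    {"x": -0.011, "y": -0.021, "z": 0.006, "yaw": 0.097},
    {"x": -0.013, "y": -0.02, "z": 0.006, "yaw": 0.097},
    {"x": -0.015, "y": -0.019, "z": 0.006, "yaw": 0.097},
    {"x": -0.017, "y": -0.017, "z": 0.005, "yaw": 0.097}
  ]
}}

```text
time_s: 12.95
position: [0.5206, -0.0736, 0.1764]
orientation: [[-0.911, 0.412, -0.001], [0.412, 0.911, 0.0], [0.001, -0.0, -1.0]]
wrist_force: [-0.7, 0.2, -0.7]
width: 0.585
grip_force: 0.0
```

{"api": "step_arm", "payload": {
  "commands": [
    {"x": -0.018, "y": -0.015, "z": 0.006, "yaw": 0.097},
    {"x": -0.02, "y": -0.014, "z": 0.005, "yaw": 0.097},
    {"x": -0.021, "y": -0.012, "z": 0.006, "yaw": 0.097},
    {"x": -0.022, "y": -0.009, "z": 0.005, "yaw": 0.097},
    {"x": -0.022, "y": -0.008, "z": 0.006, "yaw": 0.097},
    {"x": -0.023, "y": -0.005, "z": 0.005, "yaw": 0.097},
    {"x": 0, "y": 0, "z": 0.013, "yaw": 0},
    {"x": 0, "y": 0, "z": 0.012, "yaw": 0},
    {"x": 0, "y": 0, "z": 0.013, "yaw": 0},
    {"x": 0, "y": 0, "z": 0.012, "yaw": 0}
  ]
}}

```text
time_s: 13.95
position: [0.5811, -0.2002, 0.0926]
orientation: [[-0.539, 0.842, -0.002], [0.842, 0.539, 0.001], [0.002, -0.001, -1.0]]
wrist_force: [0.4, -0.1, 0.6]
width: 0.581
grip_force: 0.0
```

```bash
python3 plan.py "0.583 -0.2016 0.06 122.3 3" "0.583 -0.2016 0.0195 122.3 5"; python3 -c "
from fit import *
p=snap('wrist','w2');o=pickle.load(open('fit.pkl','rb'))
for r in ctrl.silhouettes('bracket_1',p):
  m=r['region'].astype(float); 
  for d in(0,): print(round(r['score'],2),r['at'],'iou',(m*mask(p,place(L(36),o['far']))).sum()/np.maximum(m,mask(p,place(L(36),o['far']))).sum())
  f=fit(o['far'],L(36),[(p,m)]) if r['at'][0]<300 and abs(r['at'][1]-280)<120 else None
  if f is not None: print(f.x[:2],np.degrees(f.x[2]),f.fun)
print(o['far'],proj(p,place(L(36),o['far'])[1]).mean(0))"
```

```text
at [ 0.5811 -0.2002  0.0926] 122.63 t 13.95 w 0.581 F [ 0.4 -0.1  0.6] g 0.0
[{"x": -0.001, "y": 0.0, "z": 0.011, "yaw": 0.002}, {"x": -0.001, "y": 0.0, "z": 0.011, "yaw": 0.002}, {"x": -0.0, "y": 0.001, "z": 0.011, "yaw": 0.002}, {"x": -0.0, "y": -0.0, "z": 0.008, "yaw": -0.0}, {"x": -0.0, "y": -0.0, "z": 0.008, "yaw": -0.0}, {"x": -0.0, "y": -0.0, "z": 0.008, "yaw": -0.0}, {"x": -0.0, "y": -0.0, "z": 0.008, "yaw": -0.0}, {"x": -0.0, "y": -0.0, "z": 0.008, "yaw": -0.0}, {"x": 0, "y": 0, "z": 0, "yaw": 0}, {"x": 0, "y": 0, "z": 0, "yaw": 0}]
0.89 [126.8, 120.3] iou 0.0
0.83 [32.3, 373.7] iou 0.0
[ 0.74990379 -0.39982005] 37.10394147060035 0.9997420686097498
0.81 [220.6, 323.0] iou 0.8611431580442257
[ 0.60824053 -0.18311783] 30.322356996274003 0.09419776001015291
[ 0.60916305 -0.18500524  0.56425261] [283.00197943 231.08625965]
```

{"api": "step_arm", "payload": {
  "commands": [
    {"x": 0, "y": 0.001, "z": 0.011, "yaw": 0.01},
    {"x": 0, "y": 0, "z": 0.011, "yaw": 0.01},
    {"x": 0, "y": 0, "z": 0.011, "yaw": 0.005},
    {"x": 0, "y": 0, "z": 0.01, "yaw": 0},
    {"x": 0, "y": 0, "z": 0.01, "yaw": 0},
    {"x": 0, "y": 0, "z": 0.01, "yaw": 0},
    {"x": 0, "y": 0, "z": 0.01, "yaw": 0},
    {"x": 0, "y": 0, "z": 0, "yaw": 0},
    {"x": 0, "y": 0, "z": 0, "yaw": 0},
    {"x": 0, "y": 0, "z": 0, "yaw": 0}
  ]
}}

```text
time_s: 15.05
position: [0.5837, -0.2013, 0.0218]
orientation: [[-0.517, 0.856, 0.001], [0.856, 0.517, -0.0], [-0.001, 0.001, -1.0]]
wrist_force: [-0.6, -0.1, -0.5]
width: 0.583
grip_force: 0.0
```

{"api": "step_arm", "payload": {
  "commands": [
    {"x": 0, "y": 0, "z": 0, "yaw": 0},
    {"x": 0, "y": 0, "z": 0, "yaw": 0},
    {"x": 0, "y": 0, "z": 0, "yaw": 0},
    {"x": 0, "y": 0, "z": 0, "yaw": 0},
    {"x": 0, "y": 0, "z": 0, "yaw": 0},
    {"x": 0, "y": 0, "z": 0, "yaw": 0},
    {"x": 0, "y": 0, "z": 0, "yaw": 0},
    {"x": 0, "y": 0, "z": 0, "yaw": 0},
    {"x": 0, "y": 0, "z": 0, "yaw": 0},
    {"x": 0, "y": 0, "z": 0, "yaw": 0}
  ],
  "hand": 0
}}

```text
time_s: 16.05
position: [0.5836, -0.2012, 0.0219]
orientation: [[-0.517, 0.856, 0.001], [0.856, 0.517, -0.0], [-0.001, 0.001, -1.0]]
wrist_force: [0.3, -0.2, 6.0]
width: 0.081
grip_force: 61.4
```

```bash
python3 plan.py "0.582 -0.2 0.26 121 7" "0.501 0.02 0.26 200 10" "0.501 0.182 0.195 283.1 13"
```

```text
at [ 0.5836 -0.2012  0.0219] 121.11 t 16.05 w 0.081 F [ 0.3 -0.2  6. ] g 61.4
[{"x": 0.0, "y": -0.0, "z": -0.034, "yaw": 0.0}, {"x": 0.0, "y": -0.0, "z": -0.034, "yaw": 0.0}, {"x": 0.0, "y": -0.0, "z": -0.034, "yaw": 0.0}, {"x": 0.0, "y": -0.0, "z": -0.034, "yaw": 0.0}, {"x": 0.001, "y": -0.0, "z": -0.034, "yaw": 0.001}, {"x": 0.0, "y": -0.0, "z": -0.034, "yaw": 0.0}, {"x": 0.001, "y": -0.001, "z": -0.034, "yaw": 0.001}, {"x": 0.023, "y": 0.004, "z": -0.0, "yaw": -0.138}, {"x": 0.022, "y": 0.008, "z": -0.0, "yaw": -0.138}, {"x": 0.021, "y": 0.011, "z": -0.0, "yaw": -0.138}]
[{"x": 0.019, "y": 0.013, "z": -0.0, "yaw": -0.138}, {"x": 0.017, "y": 0.016, "z": -0.0, "yaw": -0.138}, {"x": 0.015, "y": 0.018, "z": -0.0, "yaw": -0.138}, {"x": 0.013, "y": 0.02, "z": -0.0, "yaw": -0.138}, {"x": 0.009, "y": 0.021, "z": -0.0, "yaw": -0.138}, {"x": 0.007, "y": 0.023, "z": -0.0, "yaw": -0.137}, {"x": 0.003, "y": 0.023, "z": -0.0, "yaw": -0.138}, {"x": -0.004, "y": 0.012, "z": 0.005, "yaw": -0.112}, {"x": -0.006, "y": 0.011, "z": 0.005, "yaw": -0.112}, {"x": -0.007, "y": 0.01, "z": 0.005, "yaw": -0.111}]
[{"x": -0.008, "y": 0.01, "z": 0.005, "yaw": -0.112}, {"x": -0.009, "y": 0.009, "z": 0.005, "yaw": -0.111}, {"x": -0.01, "y": 0.008, "z": 0.005, "yaw": -0.112}, {"x": -0.01, "y": 0.007, "z": 0.005, "yaw": -0.111}, {"x": -0.011, "y": 0.005, "z": 0.005, "yaw": -0.112}, {"x": -0.012, "y": 0.004, "z": 0.005, "yaw": -0.111}, {"x": -0.012, "y": 0.003, "z": 0.005, "yaw": -0.112}, {"x": -0.012, "y": 0.001, "z": 0.005, "yaw": -0.111}, {"x": -0.013, "y": -0.0, "z": 0.005, "yaw": -0.112}, {"x": -0.012, "y": -0.002, "z": 0.005, "yaw": -0.111}]
```

{"api": "step_arm", "payload": {
  "commands": [
    {"x": 0, "y": 0, "z": -0.034, "yaw": 0},
    {"x": 0, "y": 0, "z": -0.034, "yaw": 0},
    {"x": 0, "y": 0, "z": -0.034, "yaw": 0},
    {"x": 0, "y": 0, "z": -0.034, "yaw": 0},
    {"x": 0.001, "y": 0, "z": -0.034, "yaw": 0},
    {"x": 0, "y": 0, "z": -0.034, "yaw": 0},
    {"x": 0.001, "y": -0.001, "z": -0.034, "yaw": 0},
    {"x": 0.023, "y": 0.004, "z": 0, "yaw": -0.138},
    {"x": 0.022, "y": 0.008, "z": 0, "yaw": -0.138},
    {"x": 0.021, "y": 0.011, "z": 0, "yaw": -0.138}
  ]
}}

```text
time_s: 17.05
position: [0.5565, -0.1329, 0.2584]
orientation: [[-0.82, 0.572, -0.001], [0.572, 0.82, 0.001], [0.002, -0.0, -1.0]]
wrist_force: [0.3, 0.2, -1.6]
width: 0.08
grip_force: 60.6
```

{"api": "step_arm", "payload": {
  "commands": [
    {"x": 0.019, "y": 0.013, "z": 0, "yaw": -0.138},
    {"x": 0.017, "y": 0.016, "z": 0, "yaw": -0.138},
    {"x": 0.015, "y": 0.018, "z": 0, "yaw": -0.138},
    {"x": 0.013, "y": 0.02, "z": 0, "yaw": -0.138},
    {"x": 0.009, "y": 0.021, "z": 0, "yaw": -0.138},
    {"x": 0.007, "y": 0.023, "z": 0, "yaw": -0.138},
    {"x": 0.003, "y": 0.023, "z": 0, "yaw": -0.138},
    {"x": -0.004, "y": 0.012, "z": 0.005, "yaw": -0.112},
    {"x": -0.006, "y": 0.011, "z": 0.005, "yaw": -0.112},
    {"x": -0.007, "y": 0.01, "z": 0.005, "yaw": -0.112}
  ]
}}

```text
time_s: 18.05
position: [0.4998, 0.058, 0.243]
orientation: [[-0.769, -0.639, -0.002], [-0.639, 0.769, -0.0], [0.002, 0.001, -1.0]]
wrist_force: [-0.0, -0.0, -1.7]
width: 0.079
grip_force: 60.6
```

{"api": "step_arm", "payload": {
  "commands": [
    {"x": -0.008, "y": 0.01, "z": 0.005, "yaw": -0.112},
    {"x": -0.009, "y": 0.009, "z": 0.005, "yaw": -0.112},
    {"x": -0.01, "y": 0.008, "z": 0.005, "yaw": -0.112},
    {"x": -0.01, "y": 0.007, "z": 0.005, "yaw": -0.112},
    {"x": -0.011, "y": 0.005, "z": 0.005, "yaw": -0.112},
    {"x": -0.012, "y": 0.004, "z": 0.005, "yaw": -0.112},
    {"x": -0.012, "y": 0.003, "z": 0.005, "yaw": -0.112},
    {"x": -0.012, "y": 0.001, "z": 0.005, "yaw": -0.112},
    {"x": -0.013, "y": 0, "z": 0.005, "yaw": -0.112},
    {"x": -0.012, "y": -0.002, "z": 0.005, "yaw": -0.112}
  ]
}}

```text
time_s: 19.05
position: [0.4986, 0.1824, 0.1929]
orientation: [[0.24, -0.971, -0.002], [-0.971, -0.24, -0.0], [-0.0, 0.002, -1.0]]
wrist_force: [0.1, -0.2, -1.1]
width: 0.084
grip_force: 60.6
```

```bash
python3 plan.py "0.501 0.182 0.155 283.1 5" "0.501 0.182 0.133 283.1 4"; python3 look.py l3 .022
```

```text
at [0.4986 0.1824 0.1929] -76.13 t 19.05 w 0.084 F [ 0.1 -0.2 -1.1] g 60.6
[{"x": 0.0, "y": -0.0, "z": 0.008, "yaw": 0.003}, {"x": 0.0, "y": -0.001, "z": 0.007, "yaw": 0.003}, {"x": 0.0, "y": -0.0, "z": 0.008, "yaw": 0.002}, {"x": 0.0, "y": -0.001, "z": 0.007, "yaw": 0.003}, {"x": 0.001, "y": -0.0, "z": 0.008, "yaw": 0.002}, {"x": -0.0, "y": -0.0, "z": 0.005, "yaw": 0.0}, {"x": -0.0, "y": -0.0, "z": 0.006, "yaw": 0.0}, {"x": -0.0, "y": -0.0, "z": 0.005, "yaw": 0.0}, {"x": -0.0, "y": -0.0, "z": 0.006, "yaw": 0.0}, {"x": 0, "y": 0, "z": 0, "yaw": 0}]
194.10684278344152
```

View pics/l3.png

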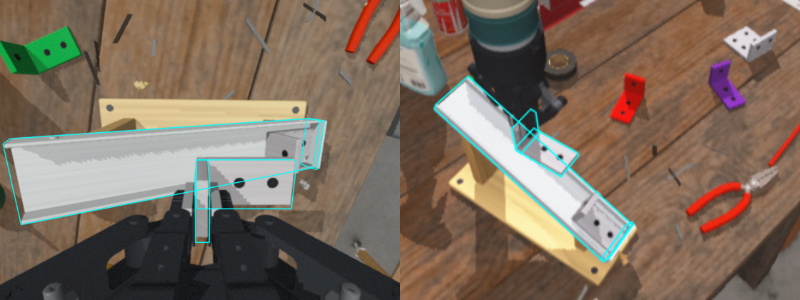

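Bracket two is held as predicted (wrist view, leg (203,200), toe downhill). Bracket one rests at the stop in the scene crop (605,220). Lowering and releasing.

{"api": "step_arm", "payload": {
  "commands": [
    {"x": 0, "y": 0, "z": 0.008, "yaw": 0.003},
    {"x": 0, "y": -0.001, "z": 0.007, "yaw": 0.003},
    {"x": 0, "y": 0, "z": 0.008, "yaw": 0.003},
    {"x": 0, "y": -0.001, "z": 0.007, "yaw": 0.003},
    {"x": 0, "y": 0, "z": 0.008, "yaw": 0.003},
    {"x": 0, "y": 0, "z": 0.006, "yaw": 0},
    {"x": 0, "y": 0, "z": 0.006, "yaw": 0},
    {"x": 0, "y": 0, "z": 0.005, "yaw": 0},
    {"x": 0, "y": 0, "z": 0.005, "yaw": 0},
    {"x": 0, "y": 0, "z": 0, "yaw": 0}
  ]
}}

```text
time_s: 20.15
position: [0.501, 0.1824, 0.1335]
orientation: [[0.221, -0.975, -0.001], [-0.975, -0.221, -0.0], [0.0, 0.001, -1.0]]
wrist_force: [0.6, -0.4, -0.4]
width: 0.081
grip_force: 60.6
```

{"api": "step_arm", "payload": {
  "commands": [
    {"x": 0, "y": 0, "z": 0, "yaw": 0},
    {"x": 0, "y": 0, "z": 0, "yaw": 0},
    {"x": 0, "y": 0, "z": 0, "yaw": 0},
    {"x": 0, "y": 0, "z": 0, "yaw": 0},
    {"x": 0, "y": 0, "z": 0, "yaw": 0},
    {"x": 0, "y": 0, "z": 0, "yaw": 0},
    {"x": 0, "y": 0, "z": 0, "yaw": 0},
    {"x": 0, "y": 0, "z": 0, "yaw": 0},
    {"x": 0, "y": 0, "z": 0, "yaw": 0},
    {"x": 0, "y": 0, "z": 0, "yaw": 0}
  ],
  "hand": 0.035
}}

```text
time_s: 21.15
position: [0.5015, 0.1825, 0.1343]
orientation: [[0.221, -0.975, -0.0], [-0.975, -0.221, -0.0], [-0.0, 0.0, -1.0]]
wrist_force: [-0.5, 0.1, 0.3]
width: 0.409
grip_force: 0.5
```

{"api": "step_arm", "payload": {
  "commands": [
    {"x": 0, "y": 0, "z": -0.003, "yaw": 0},
    {"x": 0, "y": 0, "z": -0.005, "yaw": 0},
    {"x": 0, "y": 0, "z": -0.005, "yaw": 0},
    {"x": 0, "y": 0, "z": -0.01, "yaw": 0},
    {"x": 0, "y": 0, "z": -0.01, "yaw": 0},
    {"x": 0, "y": 0, "z": -0.01, "yaw": 0},
    {"x": 0, "y": 0, "z": -0.02, "yaw": 0},
    {"x": 0, "y": 0, "z": -0.02, "yaw": 0},
    {"x": 0, "y": 0, "z": -0.02, "yaw": 0},
    {"x": 0, "y": 0, "z": -0.02, "yaw": 0}
  ],
  "hand": 0.05
}}

```text
time_s: 22.15
position: [0.5017, 0.1826, 0.2591]
orientation: [[0.221, -0.975, 0.001], [-0.975, -0.221, 0.0], [-0.0, -0.001, -1.0]]
wrist_force: [0.3, -0.4, -0.3]
width: 0.581
grip_force: 0.0
```

```bash
python3 look2.py l4
```

```text
(no output)
```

View pics/l4.png

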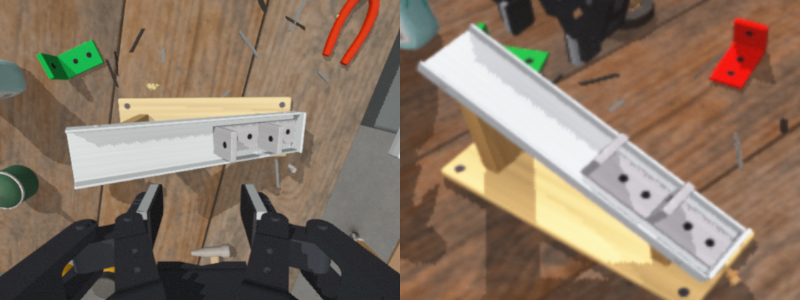

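Both lie foot down one behind the other. One last check: overlay ideal seated outlines.

```bash
python3 -c "
from fit import *
o=pickle.load(open('fit.pkl','rb'));p=snap('scene','f');im=cv2.resize(p['pixels'][:,:,::-1][250:370,170:310],None,fx=5,fy=5,interpolation=cv2.INTER_CUBIC)
for s0 in(.035,.105):
  parts=[np.array([chl(s0-q[0],q[1],q[2]) for q in P]) for P in L(36)]
  for h in hulls(p,place(parts,o['ch'])): cv2.polylines(im,[np.round((h+.5-[170,250])*80).astype(np.int32)],True,(255,0,255),1,cv2.LINE_AA,4)
cv2.imwrite('pics/f2.png',im)"
```

```text
(no output)
```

View pics/f2.png

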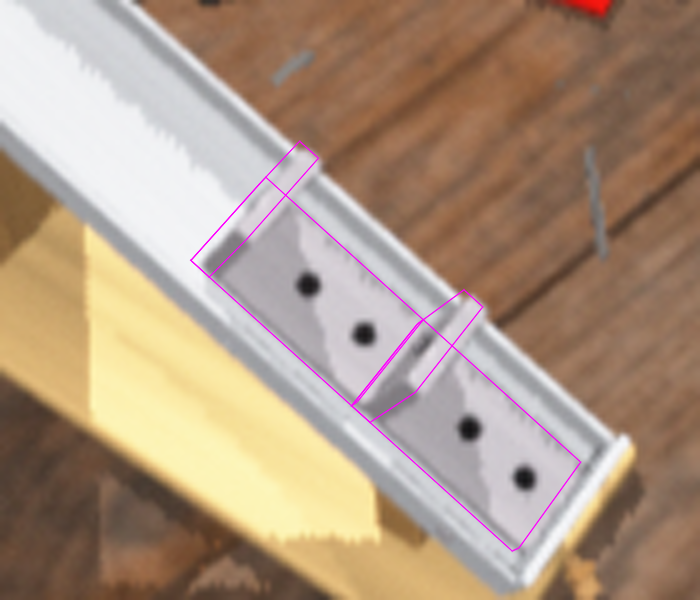

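The ideal seated outlines match both brackets to within about 2 mm. The first is at the stop, the second is up against it, and the robot is clear.

```bash
python3 -c "
from plant import ctrl
print(ctrl.sign_off())"
```

```text
the job is handed in; nothing more can be done
None
```

Both narrow brackets are in the chute, foot flat, toe downhill and leg uphill, the first against the stop and the second close up behind it; I never touched the wide bracket or the look-alikes, and handed the job in at about 22 s.

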